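# Close the slip-casting mould until both spring hooks snap

### The arm

A 7-joint arm with a two-finger parallel gripper is mounted at the origin on the work surface. World frame = base frame: x ahead of the robot, y to its left, z up, the work surface at z = 0. Lengths are in m, angles in rad, forces in N, time in s.
With the tool pointing down it reaches from about 0.35 to 0.9 m from the base axis. Payload 19.9 kg.
Tool frame: the origin (TCP) lies between the finger pads; the fingertips stand 19 mm ahead of it and the grasp point (between the pads) is the TCP; z points along the fingers, y is the line along which they close (so a half turn about z gives the same grasp; the last joint's range is limited). The gripper opens to 94 mm and grips with 3 to 60 N. Pads are 16 mm wide; open, the fingers measure 119 mm over their backs; the gripper's body (75 mm by 177 mm) begins 78 mm behind the grasp point.
Start: joints at [1.097, 0.417, -0.01, 1.614, 0.005, 1.111, -0.053], TCP at [0.262, -0.567, 0.224] pointing down, gripper open.
Joint ranges: [-2.81, 2.81], [-0.39, 2.02], [-1.27, 1.25], [0.06, 2.57], [-1.19, 4.33], [0.19, 2], [-2.82, 2.82]. Speed limits (rad/s): [1.89, 1.89, 2.39, 2.39, 3.01, 3.01, 3.01].

### API

Orientations are given as a 3x3 rotation matrix whose columns are the frame's x, y, z axes.
In Python, from rig import robot gives the robot as it stands. Calls block until the motion is done:
- robot.move_ptp(position, orientation): joint-space move of the TCP to a pose.
- robot.move_linear(position, velocity=0.15, frame=None, threshold=None): straight line of the TCP; frame=None keeps the orientation; velocity is the mean speed in m/s. With threshold (N) it stops when the force on the tool has changed by that much, and returns True; else False.
- robot.goto_joints(angles): joint-space move.
- robot.gripper_to(opening): finger opening in m; the grip force is fixed at half the most; returns when the fingers have stopped.
- robot.pause(seconds).
- robot.ik(position, orientation): joint angles nearest the present ones, or None.
- robot.get_state(): the state.
- robot.grab_frame(name): name is "scene" or "top"; returns the picture (480x640x3 uint8, red, green, blue); there is no depth.
- robot.camera_info(name): a dict with "fx", "fy", "cx", "cy" (pixels), "dist" ([k1, k2, p1, p2, k3] as OpenCV has them; the pictures are not rectified), "rvec" (rotation vector, rad) and "tvec" (3), from world to camera coordinates, as OpenCV has them. Camera axes: x right, y down, z forward; pixel columns grow to the right and rows downward; lengths in m; the calibration is good to about 2 mm. A picture is of the moment at which its call begins. camera_info takes no time and is no camera call.
A pose or a line that the arm cannot do raises robot.PlanningError and nothing moves.
- robot.sign_off(): hands the job in; it is judged then, once.
The state is a dict: "time": time; "qpos": joint angles; "joint_vel": joint speeds; "effort": joint torques, N m; "ee_pos": TCP position; "tool_rot": TCP orientation; "force": force on the tool from outside, world axes, zero at the start; "moment": the same for the moment, N m; "opening": finger opening in m; "grasp_force": force on a finger pad.
Only numpy, scipy, OpenCV 4.12 (cv2) and the standard library are available. Lean on these libraries where they do the work, as an engineer would, in place of code of your own. Each camera call takes 0.05 s, during which the arm holds its last target. There are 200 camera calls.

### The job

Close the two-part plaster mould: slide the loose half along the bench, square and in line with the fixed half on the casting stand, and push it on until both spring hooks have snapped down behind its two steel keepers, then stop pushing and let go. Plaster chips: never press on it with more than about 30 N, keep the block flat on the bench, do not touch the hooks themselves, and leave the other things on the bench where they are.

Things in the scene. Friction and masses are not known exactly. Their poses are not given: they have to be found in the camera images.
- stand: Casting stand fixed to the bench: grey steel base carrying the fixed plaster half (110 mm wide, 100 deep, 56 high) and two spring hooks on its top. Origin: at bench height, middle of its mating face's nominal plane. +x points from that face into the fixed half (the closing direction), y along the face, z up. Base 150 mm wide, back plate 132-144 mm behind, 68 high; nothing above 82 mm.
- stand_mouth (a point): Point on the stand's centre line 50 mm before the nominal mating face, at bench height: where the loose half's origin is when the faces just meet nominally. The fixed half and hooks are clamped by hand and really sit up to 9.5 mm nearer or farther along x than nominal; this is not reported, only seen or felt. Both hooks shift together with the face.
- loose_half: Loose mould half: plaster block, about 0.85 kg, free on the bench, 100 mm along x, 110 along y, 56 high. Origin under its centre. Mating face at +50 mm in x, plain back face at -50, sides at +-55 in y. Closed: its x is parallel to the stand's x, y 0 in the stand's frame, origin 40 to 64 mm before the stand's origin. Too wide to grasp: push it; sliding takes 4 to 11 N.
- keeper_p (a point): Middle of the top edge of the steel keeper on top of the loose half at x +21, y +36 mm, 66 mm above the bench. The keeper is a plate 36 mm wide that rises at 17 degrees from the mating edge to a sheer 10 mm step facing the back; hook_p must drop behind that step. Between the two keepers half a pour hole (34 wide, 25 long, 20 deep) is cut in the block's top edge.
- keeper_m (a point): The same for the second keeper, at x +21, y -36 mm of the loose half; it belongs to hook_m.
- hook_p (a joint): Lift angle (rad) of the spring hook at y +36 mm of the stand: 0 down, about 0.12 at the top of its keeper. 14 mm wide, reaches 50 mm before the face; nose hangs to 59 mm above the bench. The nose meets the keeper at about 30 mm gap between the faces, climbs, drops at about 4 mm gap; then hard plaster. Both hooks together add 7 to 14 N of push at the top; it falls suddenly at the drop.
- hook_m (a joint): The same for the hook at y = -36 mm of the stand.
- footed_pot: Bystander: grey unfired pot on four stubby legs with a short neck, 104 mm wide, 118 mm tall; origin under its centre
- brush: Bystander: wooden brush, 170 mm long, lying flat; origin under its middle
- clay_knife: Bystander: clay knife lying flat, dark wooden handle and steel blade, 160 mm long, 10 mm thick; origin near its middle
- slip_cup: Bystander: white cup, 76 mm across, 75 mm tall; origin under its centre
- spare_plaster: Bystander: small plain plaster block 75 x 60 x 36 mm, without metal; origin under its centre
- wood_roller: Bystander: wooden roller lying down, 34 mm thick, 150 mm long; origin at its underside, mid-length
- glaze_jar: Bystander: closed jar, 64 mm across, 85 mm tall; origin under its centre
Mind the look-alikes: they are no part of the job. What is shaped like the loose_half but blue or yellow is not meant. Of the things that look like the stand, the middle-sized one is meant.

How it is judged:
By the outcome, as a careful person would: the job done as asked, in the order asked, and still so for the second after the job is handed in, with the robot touching nothing.
It also fails if it takes over 72 s, if anything falls off the work surface, if the arm or the gripper's body presses on something with over 40 N, if the wrist force passes 120 N, or if a joint passes its speed limit or range.

## Working session

There is one attempt and no reset: what is moved stays moved. The work goes in short steps, each a Python script; the robot and the scene stay as the last script left them, time stands still between calls to the robot, and variables do not carry over. Pictures are saved under pics/ and viewed, at most 10 in all, crops included, and the job is handed in when it is done.

```bash
mkdir -p pics
cat > h.py <<'E'
import numpy as np, cv2
from rig import robot
def grab(n): return robot.grab_frame(n)
def save(img,p): cv2.imwrite('pics/'+p,img[:,:,::-1])
def cam(n):
    c=robot.camera_info(n); K=np.array([[c['fx'],0,c['cx']],[0,c['fy'],c['cy']],[0,0,1.]])
    return K,np.array(c['dist'],float),np.array(c['rvec'],float),np.array(c['tvec'],float)
def ray(n,uv,z):
    K,d,r,t=cam(n); uv=np.array(uv,float).reshape(-1,1,2)
    p=cv2.undistortPoints(uv,K,d)[:,0]; R=cv2.Rodrigues(r)[0]
    D=np.c_[p,np.ones(len(p))]@R; o=-R.T@t
    return o+D*((z-o[2])/D[:,2])[:,None]
def proj(n,P):
    K,d,r,t=cam(n); return cv2.projectPoints(np.array(P,float).reshape(-1,1,3),r,t,K,d)[0][:,0]
E
python3 - <<'E'
from h import *
for n in('top','scene'):
    save(grab(n),n+'0.png'); K,d,r,t=cam(n); print(n,K[0,0],-cv2.Rodrigues(r)[0].T@t)
print(robot.get_state())
E
```

```text
top 609.0136544502361 [0.44377074 0.05617916 1.41923597]
scene 617.9995903252621 [ 1.48983522 -0.35136956  1.3314208 ]
{'time': 0.1, 'qpos': array([ 1.0964978 ,  0.41794174, -0.01027902,  1.6141007 ,  0.00470992,
        1.11068841, -0.05298937]), 'joint_vel': array([ 0.00101274, -0.00283367, -0.00115919, -0.00025252,  0.00069544,
        0.000217  ,  0.000835  ]), 'effort': array([ 2.51764104e-03, -8.52588415e+01,  6.40603378e-01, -4.26695108e+01,
       -4.89693589e-02,  1.64103729e-02, -1.05106010e-04]), 'ee_pos': array([ 0.26197811, -0.56709968,  0.22387639]), 'tool_rot': array([[ 9.07795097e-01,  4.19413575e-01, -5.60754076e-04],
       [ 4.19413936e-01, -9.07794592e-01,  9.63987001e-04],
       [-1.04740284e-04, -1.11029075e-03, -9.99999378e-01]]), 'force': array([-0.18359607,  0.12800849, -0.66490009]), 'moment': array([-0.0458261 , -0.00232741, -0.07496051]), 'grasp_force': 0.0, 'opening': 0.09406111828653724}
```

View pics/top0.png

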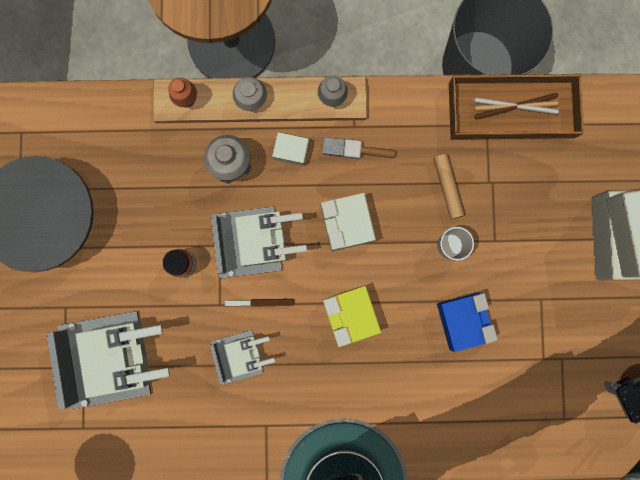

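View pics/scene0.png

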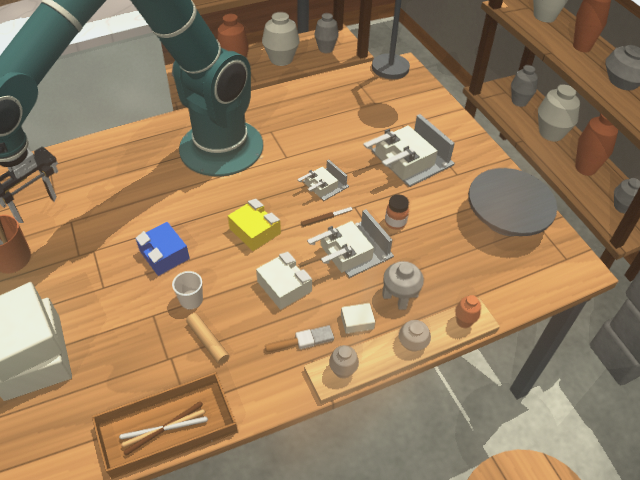

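The top view shows the middle-sized stand at about (250,240), with its hooks facing right. The white loose half is at (351,221), with its keepers on the left, already facing the stand. I'll zoom in on that area.

Run:
```python
from h import *
im=cv2.imread('pics/top0.png')[:,:,::-1]
c=im[180:300,200:400]; save(cv2.resize(c,(800,480),interpolation=cv2.INTER_CUBIC),'crop0.png')
hsv=cv2.cvtColor(np.ascontiguousarray(im),cv2.COLOR_RGB2HSV)
m=((hsv[...,1]<50)&(hsv[...,2]>140)).astype(np.uint8)
m[:, :322]=0; m[:,390:]=0; m[:185]=0; m[262:]=0
m=cv2.morphologyEx(m,cv2.MORPH_OPEN,np.ones((3,3)))
cs=max(cv2.findContours(m,0,2)[0],key=cv2.contourArea)
r=cv2.minAreaRect(cs); print(r,cv2.contourArea(cs)); b=cv2.boxPoints(r); print(b); print(ray('top',b,.056))
print(ray('top',[[220,240],[250,240],[282,240]],0))
```

```text
((347.59832763671875, 221.07638549804688), (48.580467224121094, 44.84650802612305), 76.50426483154297) 2034.0
[[320.12558 202.68985]
 [363.73373 192.22388]
 [375.07108 239.46292]
 [331.46292 249.9289 ]]
[[ 0.63501782  0.04426809  0.056     ]
 [ 0.65726758 -0.0547262   0.056     ]
 [ 0.54972718 -0.07777759  0.056     ]
 [ 0.52783681  0.02069893  0.056     ]]
[[0.55894772 0.27918876 0.        ]
 [0.55776106 0.20911274 0.        ]
 [0.55649648 0.13437971 0.        ]]
```

View pics/crop0.png

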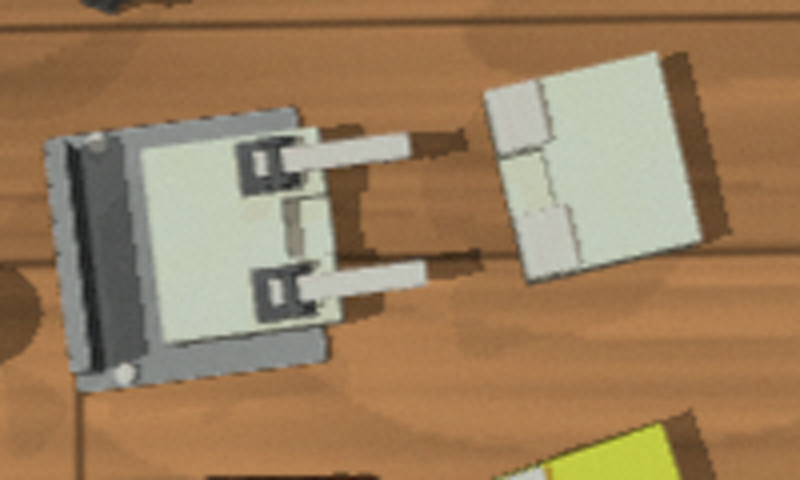

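The crop (4× scale, offset 200,180) gives these corners. Fixed half: (140,150), (317,128), (343,318), (165,343). Loose half: (485,92), (658,52), (702,241), (528,283). Next I'll turn these into poses.

Run:
```python
from h import *
f=lambda a:(np.array(a,float)+.5)/4-.5+[200,180]
F=ray('top',f([[140,150],[317,128],[343,318],[165,343]]),.056)[:,:2]
L=ray('top',f([[485,92],[658,52],[702,241],[528,283]]),.056)[:,:2]
B=ray('top',f([[298,108],[327,360]]),.008)[:,:2]
H=ray('top',f([[410,147],[425,275]]),.070)[:,:2]
Bk=ray('top',f([[45,140],[78,390]]),.008)[:,:2]
a=lambda v:np.degrees(np.arctan2(v[1],v[0]))
for n,Q in(('fixed',F),('loose',L)):
    print(n,Q.round(4).tolist(),'len',[np.linalg.norm(Q[i]-Q[i-1]).round(4) for i in range(4)])
    print(' xdir',a(Q[0]-Q[1]),a(Q[3]-Q[2]),'ydir-90', a(Q[0]-Q[3])+90,a(Q[1]-Q[2])+90, 'c',Q.mean(0))
print('basefront',B,np.linalg.norm(B[0]-B[1]),a(B[0]-B[1])+90,'bk',Bk,np.linalg.norm(Bk[0]-Bk[1]),a(Bk[0]-Bk[1])+90,'hooks',H.mean(0),a(H[0]-H[1])+90)
```

```text
fixed [[0.6055, 0.2372], [0.6163, 0.1375], [0.509, 0.1243], [0.4967, 0.224]] len [np.float64(0.1096), np.float64(0.1003), np.float64(0.1081), np.float64(0.1005)]
 xdir 96.17393539411071 97.03133062879495 ydir-90 96.92949898445336 97.0288631730122 c [0.55684728 0.18075719]
loose [[0.6351, 0.0426], [0.6563, -0.0556], [0.5488, -0.0779], [0.5268, 0.0204]] len [np.float64(0.1106), np.float64(0.1004), np.float64(0.1098), np.float64(0.1007)]
 xdir 102.18700120543379 102.60594690117023 ydir-90 101.59397630403498 101.70777578107881 c [ 0.59177516 -0.01763441]
basefront [[0.63427073 0.15131848]
 [0.48709504 0.13626799]] 0.14794324095092418 95.83888805336623 bk [[0.61797872 0.29890932]
 [0.4722066  0.28042593]] 0.14693926330609763 97.22634108639718 hooks [0.56718857 0.08141322] 95.7725542906689
```

```bash
cat >> h.py <<'E'
TH=np.radians(96.6); d=np.array([np.cos(TH),np.sin(TH)]); n=np.array([-d[1],d[0]])
O=np.array([.55685,.18076])-.05*d   # seen middle of fixed mating face
def W(a,b,z): return np.r_[O+a*d+b*n,z]
def ab(p): q=np.array(p)[...,:2]-O; return np.stack([q@d,q@n],-1)
def down(y): y=np.r_[y,0]; return np.c_[np.cross(y,[0,0,-1]),y,[0,0,-1]]
def info(s=''):
    st=robot.get_state(); print(s,'t%.2f'%st['time'],'ab',(ab(st['ee_pos'])*1e3).round(1),'z',st['ee_pos'][2].round(4),'F d,n,z',np.round([st['force'][:2]@d,st['force'][:2]@n,st['force'][2]],1))
E
python3 - <<'E'
from h import *
robot.gripper_to(.06)
R=down(-d); P=W(-.151,-.097,.20)
print(robot.ik(P,R), robot.ik(P,down(d)))
robot.move_ptp(P,R); info()
robot.move_linear(W(-.151,-.097,.036),.12); info()
c=robot.move_linear(W(-.151,-.064,.036),.03,threshold=20); info(c)
robot.move_linear(W(-.151,-.080,.036),.08)
robot.move_linear(W(-.151,-.095,.20),.15); info()
R2=down(n if robot.ik(W(-.25,0,.2),down(n)) is not None else -n)
print(robot.ik(W(-.25,0,.2),down(n)),robot.ik(W(-.25,0,.2),down(-n)))
E
```

```text
[ 0.18346751  0.55038204 -0.31646647  1.48782643  0.18076914  1.13217183
 -1.6217866 ] [ 0.44143326  0.6330767  -0.72057058  1.477743    0.43319962  1.19422853
  1.3429389 ]
 t3.27 ab [-152.1  -96.8] z 0.2 F d,n,z [0.  0.4 1.2]
 t4.79 ab [-151.1  -97.4] z 0.0368 F d,n,z [ 0.4 -0.2  0.4]
False t6.04 ab [-150.8  -64. ] z 0.036 F d,n,z [-0.6 -1.5  0.6]
 t7.64 ab [-151.   -94.5] z 0.199 F d,n,z [-0.4  0.4  0.5]
[-0.38734743  0.48496106  0.71615128  1.71500206 -0.35522817  1.07567462
 -2.58314467] [ 0.62686993  0.47486942 -0.64140202  1.67929011  0.31328624  1.09223918
  0.00774801]
```

Run:
```python
from h import *
robot.move_linear(W(-.25,-.12,.22),.2)
robot.move_ptp(W(-.33,0,.20),down(-n)); robot.gripper_to(.07); info()
im=grab('top'); save(im,'top1.png'); save(cv2.resize(im[180:300,200:400],(800,480),interpolation=cv2.INTER_CUBIC),'crop1.png')
```

```text
t10.19 ab [-3.299e+02 -1.000e-01] z 0.2 F d,n,z [-0.2 -0.6 -0.4]
```

View pics/crop1.png

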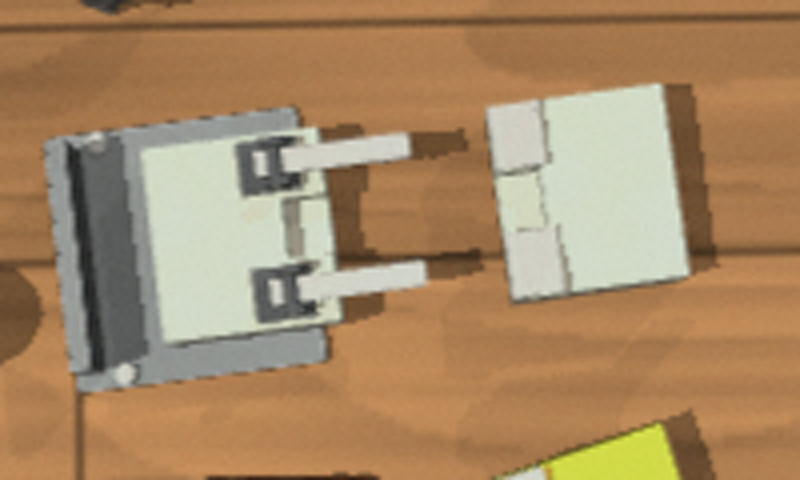

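The block is now square, with corners at crop pixels (487,107), (662,85), (690,276) and (513,300). Next I'll check its residual offset, then push from behind until it is short of the hooks.

Run:
```python
from h import *
f=lambda a:(np.array(a,float)+.5)/4-.5+[200,180]
L=ray('top',f([[487,107],[662,85],[690,276],[513,300]]),.056)
H=ray('top',f([[410,147],[425,275]]),.070); C=ray('top',f([[411,135],[412,159],[424,262],[427,287]]),.068)
q=ab(L)*1e3; print(q.round(1),q.mean(0)); an=lambda v:np.degrees(np.arctan2(v[1],v[0]))
print('tilt',an(q[0]-q[1]),an(q[3]-q[2]),an(q[0]-q[3])+90,an(q[1]-q[2])+90,'hooks',(ab(C)*1e3).round(1))
robot.move_linear(W(-.25,0,.036),.15); info()
c=robot.move_linear(W(-.20,0,.036),.04,threshold=4); info(c)
```

```text
[[ -96.3  -53.3]
 [-195.9  -52.7]
 [-196.6   56.4]
 [ -96.3   56.6]] [-146.24579092    1.73279674]
tilt -0.3150248855382003 0.1452860679099526 0.013222384867660253 0.3714102467965006 hooks [[-51.8 -41.7]
 [-50.6 -28.2]
 [-49.7  29.7]
 [-49.6  43.8]]
 t11.61 ab [-250.6   -0.4] z 0.0367 F d,n,z [-0.6  0.3  0.4]
True t12.62 ab [-2.057e+02  2.000e-01] z 0.0358 F d,n,z [-0.5  0.4 -0. ]
```

Run:
```python
from h import *
c=robot.move_linear(W(-.146,0,.036),.035,threshold=18); info(c)
save(cv2.resize(grab('top')[180:300,200:400],(800,480),interpolation=cv2.INTER_CUBIC),'crop2.png')
```

```text
False t14.48 ab [-146.   -0.] z 0.036 F d,n,z [-2.1  0.1 -2.4]
```

View pics/crop2.png

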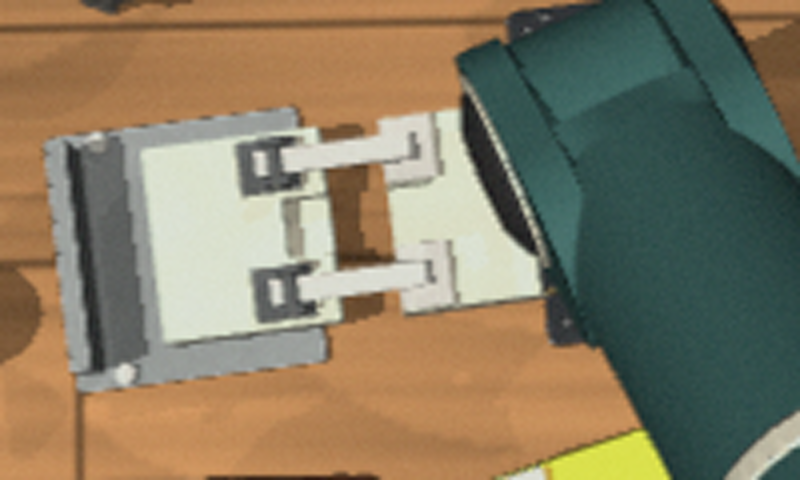

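Gap is about 36 mm, with the face corners in line to about 1 mm and the hooks centred over the keepers. Next I'll push in small guarded steps.

Run:
```python
from h import *
a=-.146; pk=0
while a<-.104:
    a+=.002 if a<-.1235 else .001
    f0=-(robot.get_state()['force'][:2]@d)
    c=robot.move_linear(W(a,0,.036),.012,threshold=max(27-f0,5))
    f=-(robot.get_state()['force'][:2]@d); info(c); pk=max(pk,f)
    if c or (pk>7 and f<pk-5): break
```

```text
False t14.85 ab [-1.439e+02 -1.000e-01] z 0.036 F d,n,z [-2.7 -0.5 -1.6]
False t15.17 ab [-1.419e+02 -1.000e-01] z 0.036 F d,n,z [-2.3 -1.1 -1.3]
False t15.48 ab [-140.8   -0. ] z 0.0361 F d,n,z [-6.8 -0.7 -0.4]
False t15.80 ab [-139.6   -0. ] z 0.0361 F d,n,z [-11.   -0.3  -0.2]
False t16.12 ab [-137.8   -0. ] z 0.0361 F d,n,z [-11.5  -0.    0.2]
False t16.43 ab [-1.358e+02 -1.000e-01] z 0.0361 F d,n,z [-14.2  -0.9   0.4]
False t16.75 ab [-133.9   -0. ] z 0.0361 F d,n,z [-12.3  -0.    0.1]
False t17.07 ab [-1.319e+02 -1.000e-01] z 0.0361 F d,n,z [-13.    0.2   0.5]
False t17.38 ab [-1.3e+02 -1.0e-01] z 0.0361 F d,n,z [-12.9  -0.1  -0.2]
False t17.70 ab [-1.28e+02 -1.00e-01] z 0.0361 F d,n,z [-11.9  -1.1   0.4]
False t18.02 ab [-1.261e+02 -1.000e-01] z 0.0361 F d,n,z [-13.4  -0.5   0. ]
False t18.33 ab [-1.241e+02 -1.000e-01] z 0.0361 F d,n,z [-14.6  -0.6   0.3]
False t18.58 ab [-123.2   -0. ] z 0.0361 F d,n,z [-13.5  -0.4  -0. ]
False t18.83 ab [-1.223e+02 -1.000e-01] z 0.0361 F d,n,z [-14.6   0.1  -0.3]
False t19.08 ab [-121.3   -0. ] z 0.036 F d,n,z [-14.8  -0.1  -0. ]
False t19.33 ab [-1.203e+02 -1.000e-01] z 0.0361 F d,n,z [-14.7   0.3   0. ]
False t19.58 ab [-119.1   -0. ] z 0.0361 F d,n,z [-13.9  -1.8   0.5]
False t19.83 ab [-1.178e+02 -1.000e-01] z 0.036 F d,n,z [-12.   -0.2  -0.3]
False t20.08 ab [-1.15e+02 -1.00e-01] z 0.0361 F d,n,z [-3.6 -0.3  0.9]
```

The force fell suddenly and the block jumped forward. I'll back off and look.

Run:
```python
from h import *
robot.move_linear(W(-.16,0,.036),.08); robot.move_linear(W(-.30,0,.2),.2); info()
t=cv2.resize(grab('top')[180:300,200:350],(600,480),interpolation=cv2.INTER_CUBIC)
uv=proj('scene',W(-.02,0,.06))[0].astype(int); print(uv)
s=grab('scene'); s=cv2.resize(s[uv[1]-50:uv[1]+50,uv[0]-60:uv[0]+60],(720,600),interpolation=cv2.INTER_CUBIC)
save(t,'top3.png'); save(s,'scene3.png')
```

```text
t22.02 ab [-2.989e+02  2.000e-01] z 0.1992 F d,n,z [-0.  -0.5 -0.3]
[325 249]
```

View pics/top3.png

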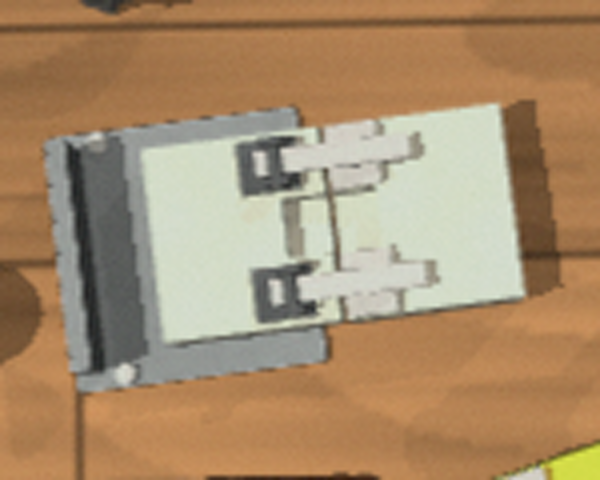

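View pics/scene3.png

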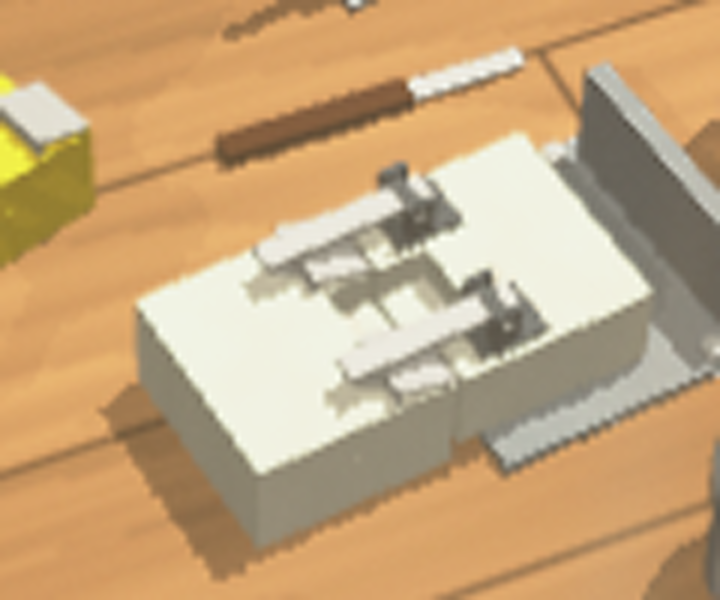

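Both views show the faces nearly shut, and the two hooks look alike with tight shadows. To confirm, I'll compare the hook tips with their rest position in the first scene image.

Run:
```python
from h import *
a=cv2.imread('pics/scene0.png'); b=np.ascontiguousarray(grab('scene')[:,:,::-1])
s=lambda i:cv2.resize(i[222:272,300:366],(528,400),interpolation=cv2.INTER_CUBIC)[:, :400]
x=np.hstack([s(a),s(b)])
for y in range(0,400,40): cv2.line(x,(0,y),(799,y),(0,0,255),1)
cv2.imwrite('pics/cmp.png',x)
```

```text
(no output)
```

View pics/cmp.png

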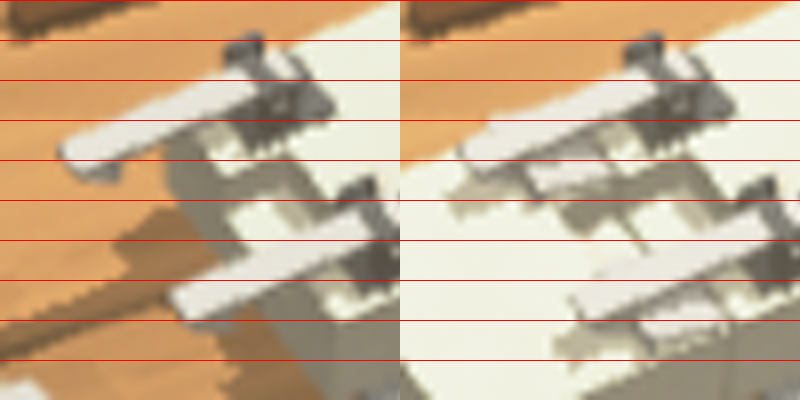

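In the first image the hook tips were at (58,150) and (170,295). They are now at (58,150) and about (173,297), so both hooks are back at rest angle and behind the keepers.

```bash
python3 -c "
from h import *
print(robot.sign_off())"
```

```text
the job is handed in; nothing more can be done
None
```

The mould is closed and handed in: both spring hooks look snapped down behind their keepers in the last pictures, the measured pushing force stayed under 15 N, the arm is clear of everything, and it took about 22 s.

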